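# Fit the plate head in the vortex mixer's collet

## Robot

A 6-joint arm with a two-finger parallel gripper is mounted at the origin on a cart in front of the work surface, level with it; the furniture and walls round the work are solid. World frame = base frame: x ahead of the robot, y to its left, z up, the work surface at z = 0. Lengths are in m, angles in rad, forces in N, time in s.
With the tool pointing down it reaches from about 0.375 to 0.975 m from the base axis. Payload 3.8 kg.
Tool frame: the origin (TCP) lies midway between the tips of the shut fingers; the grasp point (between the pads) lies 19 mm behind it; x points along the fingers, y is the direction in which the jaws open and shut, and the axes are right-handed (so a half turn about x gives the same grasp; the last joint's range is limited). The gripper opens to 88 mm and grips with 3 to 60 N. Pads are 18 mm wide; open, the fingers measure 123 mm over their backs; the gripper's body (75 mm by 187 mm) begins 45 mm behind the grasp point.
Start: joints at [1.215, 0.264, 1.604, -0, 1.274, -0.037], TCP at [0.212, 0.641, 0.239] pointing down, gripper open.
Joint ranges: [-2.63, 2.63], [-0.94, 2.18], [0.31, 2.57], [-1.31, 4.45], [0, 2.66], [-2.55, 2.55]. Speed limits (rad/s): [2.57, 2.57, 3.14, 3.14, 3.14, 3.14].

## Interface

Orientations are given as a rotation vector (axis times angle).
In Python, from cell import manip, inverse_kinematics, cams, order gives the robot as it stands. Calls block until the motion is done:
- manip.move_pose(position, orientation): joint-space move of the TCP to a pose.
- manip.move_linear(position, rate=0.15, rot=None): straight line of the TCP; rot=None keeps the orientation; rate is the mean speed in m/s.
- manip.set_joints(angles): joint-space move.
- manip.set_gripper(opening, force=None): finger opening in m; force is the grip in N (None keeps the last); returns when the fingers have stopped.
- manip.dwell(seconds).
- inverse_kinematics(position, orientation): joint angles nearest the present ones, or None.
- manip.state(): the state.
- cams.capture(name): name is "scene" or "top" or "wrist"; returns a dict with "image" (420x560x3 uint8, blue, green, red), "z_map" (420x560 float32, m along the optical axis (not along the pixel's ray), 0 where there is no reading), "intrinsics" (3x3 intrinsics, pixels), "k1" (the pictures are not rectified: a ray, as slopes to the right and down, at radius r is drawn at 1 + k1 r^2 times it, then the intrinsics apply), "position" and "orientation" of the camera in the world; the wrist camera has in their place "T_tool_cam" (4x4, takes a point from camera to tool coordinates, whose origin is the TCP and whose axes are the tool frame's). Camera axes: x right, y down, z forward; pixel columns grow to the right and rows downward; lengths in m; the calibration is good to about 2 mm. A picture is of the moment at which its call begins: read the wrist's pose just before it.
A pose or a line that the arm cannot do raises manip.IKError and nothing moves.
- order.close_job(): hands the job in, once; it reports no verdict.
The state is a dict: "clock": time; "joint_pos": joint angles; "joint_velocities": joint speeds; "tau": joint torques, N m; "tool_pos": TCP position; "tcp_rot": TCP orientation; "contact_force": force on the tool from outside, world axes, zero at the start; "moment": the same for the moment, N m; "gripper_width": finger opening in m.
Only numpy, scipy, OpenCV 4.12 (cv2) and the standard library are available. Lean on these libraries where they do the work, as an engineer would, in place of code of your own. Each camera call takes 0.05 s, during which the arm holds its last target.

## Task

The vortex mixer needs its flat plate head. Lift the head with the flat round plate out of the stand, set its shank fully home in the open collet on top of the mixer, then swing the lever of the collet nut clockwise (seen from above) to its stop so that the jaws grip the shank. Leave the other two heads where they stand.

Things in the scene. Friction and masses are not known exactly. Their poses are not given: they have to be found in the camera images.
- plate_head: Head to fit: solid flat black disc 50 mm across (69 to 85 mm above the origin; grip its rim) on a steel shank. Origin: shank's lower end; z up the shank. Shank 14 mm dia to 44 mm, collar 24 mm dia to 49, neck 16 mm dia. 80 g. Starts with its end on the bench in a 19 mm through hole of a fixed grey stand (230 x 62, 40 mm high) with three holes in a row, 76 mm apart, one for each head.
- collet_seat (a point): Centre of the collet bore's floor, where the shank end must rest, on a fixed low white vortex mixer (150 x 112 mm; front with dial towards the robot), 78 mm above the bench; z up, x to the mixer's back. Steel nut round it 54 mm across, rim 41 mm above this point; its mouth is a funnel 43 mm wide, 24 mm at 18 mm below the rim. Under it 3 jaws leave 20 mm at nut 0, 18 mm at 0.3 rad.
- collet_nut (a joint): Turn of the nut, rad: 0 open, 1.4 stop, growing clockwise seen from above. Starts at 0 to 0.3. Stays where it is left; stiff: about 3 N at the lever's knob, up to 6 N as the jaws press. Each rad moves each jaw 3 mm inwards; they meet a seated shank at about 1.1 and grip harder up to the stop.
- lever_knob (a point): Middle of the upright black knob on the end of the nut's lever: 18 mm dia, 23 mm below to 20 mm above this point, which is 88 mm from the collet's axis and 57 mm above collet_seat. Pinch it from above and lead it along its arc, or push it. At 0 it is in front of the mixer, 40 degrees to the right of straight ahead (as the robot sees it), at 1.4 40 degrees to the left.
- cup_head: Another head in the stand, not to be moved: a small hollow black cup, 36 mm across, on the same shank, 93 mm tall in all. Origin: shank's lower end.
- bar_head: Another head in the stand, not to be moved: a black bar 60 x 18 x 16 mm, roughly across the stand, on the same shank, 85 mm tall in all. Origin: shank's lower end; x along the bar.
Things that resemble listed ones, but are neither listed nor needed, are in the scene too. Leave any orange look-alike of the plate_head alone.

How it is judged:
On the way, in this order (a step that is already met when the one before it is completed fails the run):
1. the plate head's shank stands home in the collet while the nut is still open (under 0.7 rad) (horizontal distance between plate_head and collet_seat below 0.008 m and z of plate_head in the frame of collet_seat below 0.006 m and value of joint collet_nut below 0.7 rad), for 0.2 s.
2. the nut is turned to grip (past 1.2 rad) with the shank still home (value of joint collet_nut above 1.2 rad and horizontal distance between plate_head and collet_seat below 0.008 m and z of plate_head in the frame of collet_seat below 0.006 m), for 0.2 s.
At the end, for the whole second after the job is handed in: The plate head stands upright (within 10 degrees) and at rest in the mixer's collet, its shank end within 8 mm of the bore's axis and less than 6 mm above the bore's floor, and the collet nut is turned past 1.2 rad (its stop is at 1.4), so that the jaws grip the shank (all of step 2 and angle between plate_head's own z axis and vertical below 0.17 rad and linear speed of plate_head below 0.02 m/s); the robot touches nothing.
It fails at once if the cup head or the bar head is moved by more than 25 mm (distance of any of cup_head, bar_head from where it was at the start of the episode above 0.025 m).
It also fails if it takes over 51 s, if anything falls off the work surface, if the arm or the gripper's body presses on something with over 40 N, if the wrist force passes 120 N, or if a joint passes its speed limit or range.

## Working session

There is one attempt and no reset: what is moved stays moved. The work goes in short steps, each a Python script; the robot and the scene stay as the last script left them, time stands still between calls to the robot, and variables do not carry over. Pictures are saved under pics/ and viewed, and the job is handed in when it is done.

```bash
ls; mkdir -p pics; python3 - <<'E'
from cell import manip,cams
import cv2,numpy as np
s=manip.state();print(s)
for n in("scene","top","wrist"):
    c=cams.capture(n);cv2.imwrite(f"pics/{n}0.png",c["image"]);np.savez(f"{n}0.npz",**c)
    print(n,{k:c[k] for k in c if k not in("image","z_map")})
E
```

```text
pics
{'clock': 0.0, 'joint_pos': array([ 1.21508583e+00,  2.64714989e-01,  1.60536835e+00, -6.84719682e-07,
        1.27365985e+00, -3.68808442e-02]), 'joint_velocities': array([-0.00094741, -0.00036385, -0.00093812,  0.00092881, -0.00033476,
       -0.00112136]), 'tau': array([ 1.77522063e-03, -5.02128375e+01, -3.56868482e+01,  7.29381968e-02,
        2.98194587e-02, -1.65996089e-04]), 'tool_pos': array([0.2113291 , 0.64033132, 0.23741675]), 'tcp_rot': array([ 0.24856806,  1.55669383, -0.25189315]), 'contact_force': array([-0.19853188, -0.00792027,  1.1207795 ]), 'moment': array([ 0.02560917, -0.01786685, -0.04804636]), 'gripper_width': 0.08826743588321259}
scene {'intrinsics': array([[427.15463181,   0.        , 277.56789711],
       [  0.        , 427.15463181, 213.31051815],
       [  0.        ,   0.        ,   1.        ]]), 'k1': 0.005499764625881506, 'position': array([-0.11372027, -0.59958177,  0.45667826]), 'orientation': array([-1.78461632,  0.98307391, -0.61149853])}
top {'intrinsics': array([[438.29535053,   0.        , 280.32238877],
       [  0.        , 438.29535053, 207.27560363],
       [  0.        ,   0.        ,   1.        ]]), 'k1': -0.06337961624907569, 'position': array([ 0.36667318, -0.14895593,  1.02958256]), 'orientation': array([-2.13327397,  2.12573436, -0.17259106])}
wrist {'intrinsics': array([[350.72897842,   0.        , 281.87254138],
       [  0.        , 350.72897842, 212.7251624 ],
       [  0.        ,   0.        ,   1.        ]]), 'k1': -0.08521788867501773, 'T_tool_cam': array([[-8.22840371e-04, -2.65184840e-01,  9.64197243e-01,
        -1.46988071e-01],
       [ 9.99999603e-01,  1.12467485e-04,  8.84326026e-04,
         1.47673211e-04],
       [-3.42950694e-04,  9.64197588e-01,  2.65184642e-01,
        -6.68256993e-02],
       [ 0.00000000e+00,  0.00000000e+00,  0.00000000e+00,
         1.00000000e+00]])}
```

View pics/scene0.png

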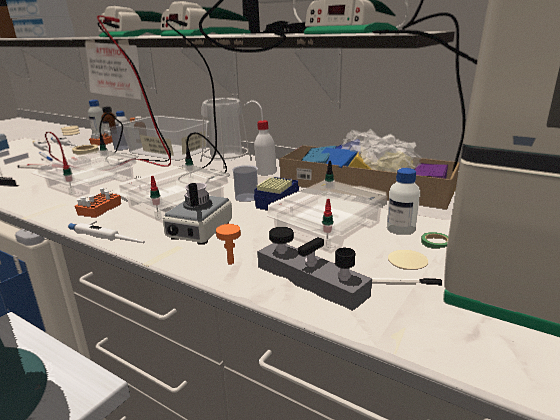

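View pics/top0.png

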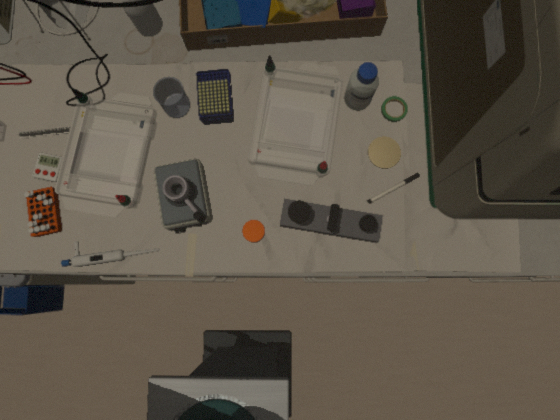

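View pics/wrist0.png

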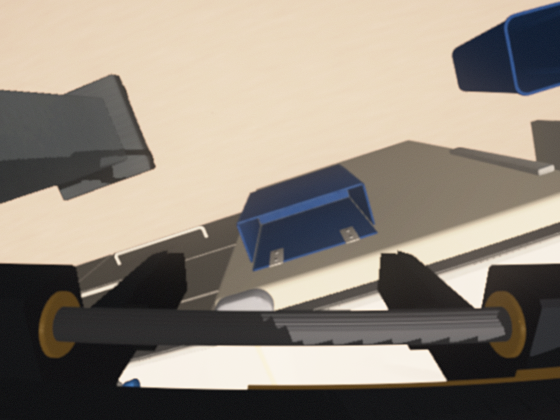

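```bash
cat > h.py <<'E'
import cv2,numpy as np
from scipy.spatial.transform import Rotation as R
def ray(c,u,v,T=None):
    K=c["intrinsics"];k=float(c["k1"]);d=np.array([(u-K[0,2])/K[0,0],(v-K[1,2])/K[1,1]])
    s=d.copy()
    for _ in range(20): s=d/(1+k*(s@s))
    r=np.array([s[0],s[1],1.])
    if T is None: return np.array(c["position"]),R.from_rotvec(c["orientation"]).as_matrix()@r
    return T[:3,3],T[:3,:3]@r
def onz(c,u,v,z,T=None):
    p,d=ray(c,u,v,T);return p+d*(z-p[2])/d[2]
def proj(c,P,T=None):
    if T is None: p,M=np.array(c["position"]),R.from_rotvec(c["orientation"]).as_matrix()
    else: p,M=T[:3,3],T[:3,:3]
    q=M.T@(np.array(P)-p);s=q[:2]/q[2];s=s*(1+float(c["k1"])*(s@s));K=c["intrinsics"]
    return np.array([K[0,0]*s[0]+K[0,2],K[1,1]*s[1]+K[1,2]])
def depthpt(c,u,v,T=None):
    p,d=ray(c,u,v,T);return p+d*c["z_map"][int(v),int(u)]
def wristT(c,s):
    T=np.eye(4);T[:3,:3]=R.from_rotvec(s["tcp_rot"]).as_matrix();T[:3,3]=s["tool_pos"];return T@c["T_tool_cam"]
E
python3 - <<'E'
from h import *
a=np.load("top0.npz");b=np.load("scene0.npz")
i=a["image"][150:250,150:400];i=cv2.convertScaleAbs(cv2.resize(i,None,fx=3.2,fy=3.2,interpolation=2),alpha=1.8,beta=20)
j=b["image"][170:310,150:400];j=cv2.convertScaleAbs(cv2.resize(j,(800,448),interpolation=2),alpha=1.3,beta=10)
cv2.imwrite("pics/ct.png",i);cv2.imwrite("pics/cs.png",j)
for u,v,z in((301,212,.085),(334,217,.085),(369,223,.093),(254,231,.085),(177,185,.119),(201,217,.15),(177,187,.078)): print(u,v,onz(a,u,v,z),depthpt(a,u,v))
E
```

```text
301 212 [ 0.51784002 -0.18655164  0.085     ] [ 0.51756902 -0.18648424  0.0866934 ]
334 217 [ 0.50701673 -0.25841018  0.085     ] [ 0.50660852 -0.25809182  0.08774742]
369 223 [ 0.49294208 -0.33290307  0.093     ] [ 0.495203   -0.33619675  0.07622991]
254 231 [ 0.47581377 -0.08453038  0.085     ] [ 0.47583306 -0.08451899  0.08483303]
177 185 [0.57002712 0.07945045 0.119     ] [0.57544688 0.08553791 0.09473128]
201 217 [0.49650439 0.01945762 0.15      ] [0.49577869 0.01851625 0.15491651]
177 187 [0.57461284 0.08952645 0.078     ] [0.57412906 0.08897161 0.08021392]
```

View pics/ct.png

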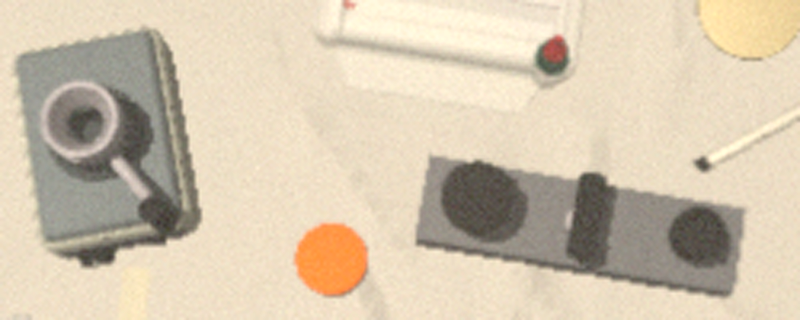

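View pics/cs.png

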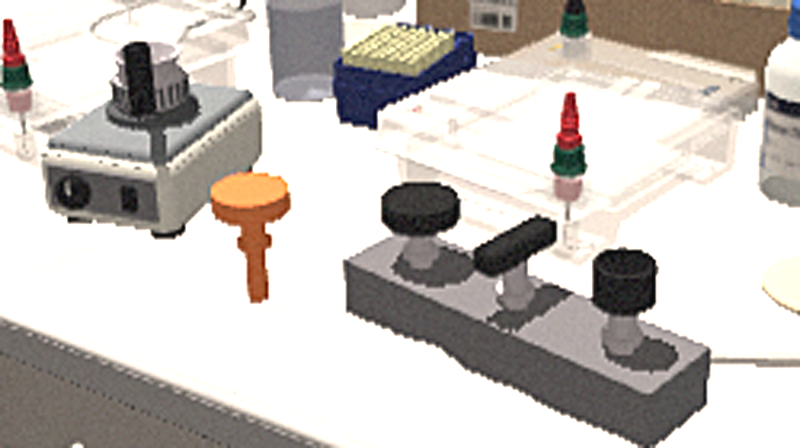

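Candidates in the top image are:
- The black disc at (301,212), about 50 mm across with its top at z≈0.086.
- The bar at (334,217).
- The cup at (369,223), 36 mm across and taller.
- The orange look-alike disc at (254,231), standing on the bench.

The plate_head is the black flat disc at the stand's left end, and both crops confirm it. The mixer nut is at (177,185) and the knob at (201,217). Next I'll take a closer wrist view of each.

```bash
cat >> h.py <<'E'
def down(th):
    c,s=np.cos(th),np.sin(th)
    return R.from_matrix(np.array([[0,c,s],[0,s,-c],[-1,0,0]])).as_rotvec()
def zt(th): return np.array([np.sin(th),-np.cos(th),0])
E
python3 - <<'E'
from h import *
from cell import manip,cams,inverse_kinematics
s=manip.state();print("y tool",R.from_rotvec(s["tcp_rot"]).as_matrix()[:,1],s["tool_pos"])
for d in(-8.5,171.5,-51,129,-100,80):
    for p in([.518,-.187,.25],[.57,.08,.3]): 
        q=inverse_kinematics(p,down(np.radians(d)));print(d,p,None if q is None else q.round(2))
E
```

```text
y tool [ 0.31338486  0.94962468 -0.00170262] [0.21134935 0.64048876 0.23769967]
-8.5 [0.518, -0.187, 0.25] [-0.39  0.02  1.86  0.    1.26 -0.24]
-8.5 [0.57, 0.08, 0.3] [0.1  0.04 1.74 0.   1.35 0.24]
171.5 [0.518, -0.187, 0.25] None
171.5 [0.57, 0.08, 0.3] None
-51 [0.518, -0.187, 0.25] [-0.39  0.02  1.86  0.    1.26  0.5 ]
-51 [0.57, 0.08, 0.3] [0.1  0.04 1.74 0.   1.35 0.99]
129 [0.518, -0.187, 0.25] None
129 [0.57, 0.08, 0.3] [ 0.1   0.04  1.74  0.    1.35 -2.16]
-100 [0.518, -0.187, 0.25] [-0.39  0.02  1.86  0.    1.26  1.35]
-100 [0.57, 0.08, 0.3] [0.1  0.04 1.74 0.   1.35 1.84]
80 [0.518, -0.187, 0.25] [-0.39  0.02  1.86  0.    1.26 -1.79]
80 [0.57, 0.08, 0.3] [ 0.1   0.04  1.74 -0.    1.35 -1.3 ]
```

```bash
python3 - <<'E'
from h import *
from cell import manip,cams
for n,p,th in(("m",[.55,.08,.33],0),("p",[.518,-.187,.26],np.radians(-8.5))):
    manip.move_pose(p,down(th))
    s=manip.state();c=cams.capture("wrist");T=wristT(c,s)
    cv2.imwrite(f"pics/w{n}1.png",c["image"]);np.savez(f"w{n}1.npz",T=T,**c);print(s["clock"],s["tool_pos"])
E
```

```text
2.5083 [0.54990045 0.0807931  0.32973725]
3.6333 [ 0.51855339 -0.18623023  0.26044025]
```

View pics/wm1.png

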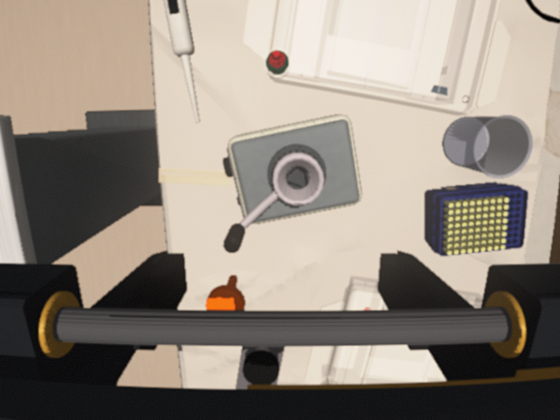

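View pics/wp1.png

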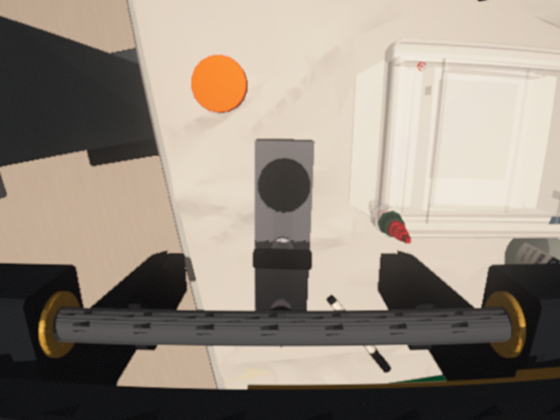

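wm1 shows the collet mouth at about (297,179) and the knob at (234,238). wp1 shows the plate disc at about (284,185), the bar at (283,258) and the orange disc at (219,83). Now I'll fit the contours.

```bash
python3 - <<'E'
from h import *
def big(m,box):
    x0,y0,x1,y1=box;M=np.zeros_like(m);M[y0:y1,x0:x1]=m[y0:y1,x0:x1]
    cs,_=cv2.findContours(M,0,1);return max(cs,key=cv2.contourArea)
a=np.load("wp1.npz");T=a["T"];g=a["image"].max(2)
print("disc/stand grey",g[185,284],g[155,270],g[225,265])
for th in(40,50,60):
    c=big(((g<th)*255).astype(np.uint8),(255,140,313,232))
    (u,v),r=cv2.minEnclosingCircle(c);m=cv2.moments(c);cu,cv_=m['m10']/m['m00'],m['m01']/m['m00']
    P=onz(a,u,v,.085,T);Q=onz(a,cu,cv_,.085,T);E=onz(a,u+r,v,.085,T);print(th,(u,v,r),(cu,cv_),P,Q,"dia",2*np.linalg.norm(E-P),"depth",depthpt(a,cu,cv_,T)[2])
    print(' rectified centroid',np.mean([onz(a,*p[0],.085,T) for p in cv2.convexHull(c)],0))
# top camera disc
t=np.load("top0.npz");g=t["image"].max(2);print(g[212,301],g[212,316])
for th in(35,45,55):
    c=big(((g<th)*255).astype(np.uint8),(286,199,317,227));(u,v),r=cv2.minEnclosingCircle(c);P=onz(t,u,v,.085);print("top",th,u,v,r,P,2*np.linalg.norm(onz(t,u+r,v,.085)-P))
b=np.load("wm1.npz");T=b["T"]
i=b["image"][100:270,190:390];cv2.imwrite("pics/wmz.png",cv2.resize(i,None,fx=3.5,fy=3.5,interpolation=2))
z=np.array([[ (lambda P:P[2])(depthpt(b,u,v,T)) for u in range(260,336,4)] for v in range(145,216,4)]);np.set_printoptions(linewidth=200);print((z*1000).astype(int))
E
```

```text
disc/stand grey 58 136 133Traceback (most recent call last):
  File "<stdin>", line 8, in <module>
  File "<stdin>", line 4, in big
ValueError: max() iterable argument is empty
```

```bash
cat > m.py <<'E'
from h import *
def big(m,box):
    x0,y0,x1,y1=box;M=np.zeros_like(m);M[y0:y1,x0:x1]=m[y0:y1,x0:x1]
    cs,_=cv2.findContours(M,0,1);return max(cs,key=cv2.contourArea)
def circ(P):  # least squares circle
    A=np.c_[2*P[:,:2],np.ones(len(P))];s=np.linalg.lstsq(A,(P[:,:2]**2).sum(1),rcond=None)[0]
    return s[:2],np.sqrt(s[2]+s[:2]@s[:2])
E
python3 - <<'E'
from m import *
np.set_printoptions(linewidth=200,suppress=True,precision=4)
a=np.load("wp1.npz");T=a["T"];g=a["image"].max(2)
for th in(75,90,105):
    c=big(((g<th)*255).astype(np.uint8),(255,142,313,232))
    P=np.array([onz(a,*p[0],.085,T) for p in cv2.convexHull(c)]);print("wrist",th,circ(P),cv2.minEnclosingCircle(c),depthpt(a,284,185,T)[2])
t=np.load("top0.npz");g=t["image"].max(2);print(g[212,301],g[206,322])
for th in(50,60,70):
    c=big(((g<th)*255).astype(np.uint8),(286,199,317,227));P=np.array([onz(t,*p[0],.085) for p in cv2.convexHull(c)]);print("top",th,circ(P),cv2.minEnclosingCircle(c))
b=np.load("wm1.npz");T=b["T"]
i=b["image"][100:270,190:390];cv2.imwrite("pics/wmz.png",cv2.resize(i,None,fx=3.5,fy=3.5,interpolation=2))
z=np.array([[depthpt(b,u,v,T)[2] for u in range(260,336,4)] for v in range(145,216,4)]);print((z*1000).astype(int))
E
```

```text
wrist 75 (array([ 0.5224, -0.1807]), np.float64(0.024264864277135863)) ((283.8333435058594, 185.0), 26.300180435180664) 0.08526990182122812
wrist 90 (array([ 0.5224, -0.1808]), np.float64(0.024881107272662174)) ((283.5, 185.13461303710938), 26.930904388427734) 0.08526990182122812
wrist 105 (array([ 0.5224, -0.1806]), np.float64(0.02528151298704421)) ((283.5, 185.0), 27.354257583618164) 0.08526990182122812
40 70
top 50 (array([ 0.5163, -0.1861]), np.float64(0.027437518176861145)) ((301.0526428222656, 212.05262756347656), 13.528047561645508)
top 60 (array([ 0.5163, -0.1861]), np.float64(0.0285707883986705)) ((301.0, 212.5), 14.151071548461914)
top 70 (array([ 0.5165, -0.1866]), np.float64(0.03013723019352117)) ((301.3409118652344, 212.2045440673828), 15.256211280822754)
[[ 72  71  71  72  73  71  71  77  77  77  79  78  71  70  71  71  72  70  74]
 [ 73  72  71  72  70  78  79  79  79  86  78  78  78  78  72  71  71  73  71]
 [ 71  71  71  72  79  78  91  91 101 101 101 100  94  78  79  72  71  72  71]
 [ 70  71  73  77  79  86 102 118 120 121 119 119 120  99  79 476  70  72  72]
 [ 71
[... 401 characters left out ...]
76  89 119 112 104  86  79  77  78  78  99 109 115 118  77  71  74]
 [ 72  71  71  79 120 115 107  99  98  94  79  78 106 112 116 118  70  73  71]
 [ 71  72  72  76 120 117 111 106 102 103 104 105 110 114 118 119  70  71  70]
 [ 71  71  72  96  97 120 116 111 109 108 107 111 113 116 120  72  71  71  72]
 [ 71  72  95  96  96 118 120 116 115 115 114 116 118 120  71  73  71  71  71]
 [ 71  96  97  97  72  71  71 120 118 119 119 119 119  71  71  71  72  71  72]
 [ 98  98  94  70  72  72  71  70  71  70  71  71  72  73  72  71  71  70  71]
 [100  97  71  72  71  71  70  72  72  70  72  71  71  70  71  64  63  58   2]
 [ 99  71  72  71  72  71  72  71  71  69  64  64  59   2   2   1   1   0   1]]
```

```bash
sleep 1
```

```text
(no output)
```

View pics/wmz.png

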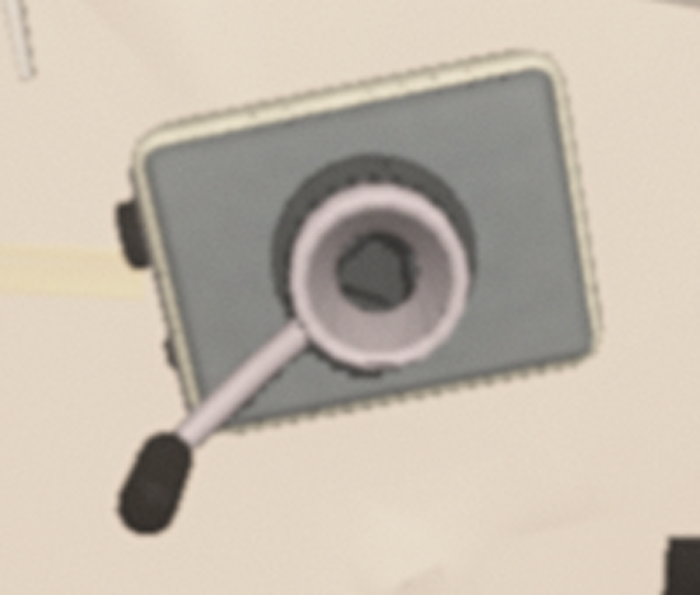

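Wrist and top camera disagree by about 8 mm on the disc, so I'll settle the arm and take wrist views at two tool yaws. That will show any systematic offset.

```bash
python3 - <<'E'
from m import *
from cell import manip,cams
np.set_printoptions(suppress=True,precision=4)
for n,off,d in(("a",0.,-8.5),("b",.0,-98.5),("c",.0,60)):
    th=np.radians(d);manip.move_pose(np.array([.52,-.184,.26])-off*zt(th),down(th));manip.dwell(.3)
    s=manip.state();c=cams.capture("wrist");T=wristT(c,s);s2=manip.state()
    u,v=proj(c,[.52,-.184,.085],T);g=c["image"].max(2);m=((g<90)*255).astype(np.uint8)
    x,y=int(u),int(v);k=cv2.connectedComponents(m)[1]
    mm=(k==k[y,x]).astype(np.uint8)*255
    cv2.imwrite(f"pics/p2{n}.png",c["image"]);np.savez(f"p2{n}.npz",T=T,**c)
    cc=big(mm,(x-40,y-40,x+40,y+40));P=np.array([onz(c,*p[0],.085,T) for p in cv2.convexHull(cc)])
    print(n,s["clock"],s["tool_pos"],s2["tool_pos"]-s["tool_pos"],s["tcp_rot"],down(th),"guess px",(u,v),circ(P),cv2.minEnclosingCircle(cc),k[y,x],depthpt(c,x,y,T))
b=np.load("scene0.npz")
for P in([.5163,-.1863,.085],[.5224,-.1807,.085]): print("scene",proj(b,P))
E
```

```text
a 4.2333 [ 0.52   -0.1839  0.26  ] [-0. -0. -0.] [ 1.3175  1.1354 -1.3175] [ 1.3176  1.1354 -1.3176] guess px (np.float64(280.53886640692656), np.float64(191.87217507219034)) (array([ 0.5225, -0.1807]), np.float64(0.02485369277420022)) ((283.2464904785156, 187.58450317382812), 26.880786895751953) 3 [ 0.5197 -0.1829  0.0858]
b 5.9833 [ 0.52  -0.184  0.26 ] [-0. -0. -0.] [-2.1445  0.1591  2.1444] [-2.1443  0.1594  2.1443] guess px (np.float64(282.10697947185776), np.float64(192.81509325792535)) (array([ 0.5257, -0.1949]), np.float64(0.03525446914665269)) ((290.8709716796875, 180.0), 41.13108825683594) 13 [ 0.521 -0.184  0.086]
c 8.6833 [ 0.52  -0.184  0.26 ] [ 0. -0. -0.] [ 0.4105  1.5315 -0.4105] [ 0.4104  1.5316 -0.4104] guess px (np.float64(281.15431437301305), np.float64(190.46667102056875)) (array([ 0.5211, -0.1904]), np.float64(0.03126706350508089)) ((275.2929992675781, 195.07643127441406), 37.01191711425781) 26 [ 0.5194 -0.1838  0.0856]
scene [281.6311 232.3094]
scene [280.9162 230.4991]
```

```bash
python3 - <<'E'
from m import *
np.set_printoptions(suppress=True,precision=4)
for n in "abc":
    c=np.load(f"p2{n}.npz");T=c["T"]
    # depth mask at disc-top height
    u,v=proj(c,[.52,-.184,.085],T);x,y=int(u),int(v)
    m=np.zeros((420,560),np.uint8)
    for j in range(y-45,y+45):
        for i in range(x-45,x+45):
            if c["z_map"][j,i]>0 and .076<depthpt(c,i,j,T)[2]<.095: m[j,i]=255
    m=cv2.morphologyEx(m,2,np.ones((3,3)));k=cv2.connectedComponents(m)[1];mm=(k==k[y,x]).astype(np.uint8)*255
    cc=big(mm,(0,0,560,420));P=np.array([onz(c,*p[0],.085,T) for p in cv2.convexHull(cc)])
    print(n,circ(P),cv2.minEnclosingCircle(cc))
s=np.load("scene0.npz");i=s["image"][215:265,255:310];cv2.imwrite("pics/sz.png",cv2.resize(i,None,fx=10,fy=10,interpolation=0))
E
```

```text
a (array([ 0.5221, -0.1802]), np.float64(0.024911952567452534)) ((282.2244873046875, 187.16326904296875), 26.666894912719727)
b (array([ 0.5233, -0.181 ]), np.float64(0.02486204704696006)) ((278.3840637207031, 189.3692169189453), 26.487825393676758)
c (array([ 0.5213, -0.181 ]), np.float64(0.024831109721017642)) ((284.6156921386719, 189.71487426757812), 26.483179092407227)
```

View pics/sz.png

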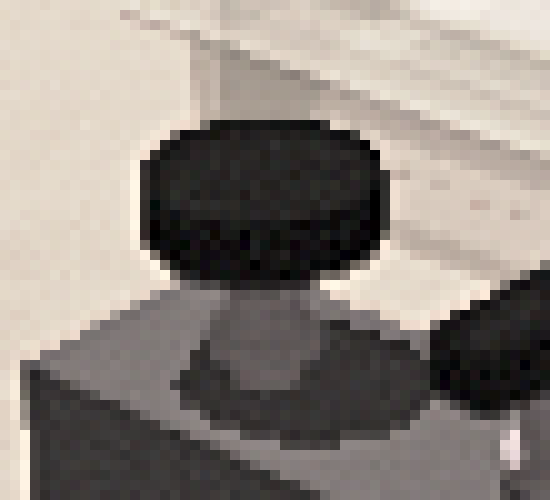

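```bash
python3 - <<'E'
from m import *
np.set_printoptions(suppress=True,precision=4)
c=np.load("wm1.npz");T=c["T"]
Z=np.zeros((420,560))
for j in range(100,290):
    for i in range(190,390):
        if c["z_map"][j,i]>0: Z[j,i]=depthpt(c,i,j,T)[2]
k=np.ones((3,3))
m=(((Z>.1145)&(Z<.128))*255).astype(np.uint8);m[200:,:265]=0
cc=big(m,(255,140,340,215));P=np.array([onz(c,*p[0],.119,T) for p in cv2.convexHull(cc)]);C,r=circ(P);print("rim",C,r)
# colour-bright rim
m=((Z>.1)*255).astype(np.uint8);cc=big(m,(262,140,340,215));
# bore: pixels below .09 inside rim
h=((Z>0.04)&(Z<.09)&(np.hypot(*(np.indices(Z.shape)-np.array([178,297])[:,None,None]))<18)).astype(np.uint8)*255
cc=big(h,(270,150,325,205));P2=np.array([onz(c,*p[0],.101,T) for p in cc[:,0][:,None]]);print("bore at jaw top z.101",circ(P2))
m=((Z>.14)&(Z<.17)).astype(np.uint8)*255
cc=big(m,(200,210,270,280));P=np.array([onz(c,*p[0],.155,T) for p in cv2.convexHull(cc)]);K,r=circ(P);print("knob",K,r,Z[m>0].max(),cv2.minEnclosingCircle(cc))
d=K-C;print("radius",np.linalg.norm(d),"ang",np.degrees(np.arctan2(d[1],d[0]))%360)
# mixer yaw: top face grey z~.071
m=((Z>.066)&(Z<.082)).astype(np.uint8)*255;m=cv2.morphologyEx(m,3,np.ones((41,41)))
cc=big(m,(200,100,390,290));P=np.array([onz(c,*p[0],.07,T)[:2] for p in cv2.convexHull(cc)],np.float32);print(cv2.minAreaRect(P*1000))
E
```

```text
rim [0.5674 0.0857] 0.026037982571027664
bore at jaw top z.101 (array([0.5673, 0.0859]), np.float64(0.010816999016390211))
knob [0.5024 0.0305] 0.00978244876949843 0.15789401838022743 ((232.5, 242.0), 10.594910621643066)
radius 0.0852811301470268 ang 220.36383079259969
((568.4154052734375, 86.40213012695312), (139.48388671875, 100.09786224365234), 10.913331031799316)
```

Results against the description:
- **Plate disc:** (0.5223,-0.1807), with yaw views agreeing within 1 mm and a diameter of 50 mm.
- **Collet axis:** (0.5674,0.0857), where rim and bore agree and the rim z is 0.119.
- **Knob:** radius 85 mm against 88 mm nominal, nut at about 0.18 rad.
- **Mixer yaw:** about 10.9°.

All of these are plausible, so I'll grasp.

```bash
python3 - <<'E'
from m import *
from cell import manip,cams
np.set_printoptions(suppress=True,precision=4)
th=np.radians(-8.5);x,y=.5223,-.1807
manip.move_pose([x,y,.16],down(th))
manip.move_linear([x,y,.058],rate=.1)
manip.dwell(.1);f0=manip.state()["contact_force"]
manip.set_gripper(.045,force=25)
s=manip.state();print(s["clock"],s["tool_pos"],s["gripper_width"],f0,s["contact_force"])
manip.move_linear([x,y,.275],rate=.12)
manip.dwell(.2);s=manip.state();print(s["clock"],s["gripper_width"],s["contact_force"])
c=cams.capture("wrist");cv2.imwrite("pics/lift.png",c["image"])
c=cams.capture("scene");cv2.imwrite("pics/lifts.png",c["image"][120:320,180:420].repeat(3,0).repeat(3,1))
E
```

```text
11.7833 [ 0.5223 -0.1807  0.058 ] 0.04896485079467168 [0.0389 0.3482 0.0248] [0.2272 0.2148 0.2315]
13.9417 0.04847021572397677 [-0.2232 -1.1555 -0.3686]
```

View pics/lift.png

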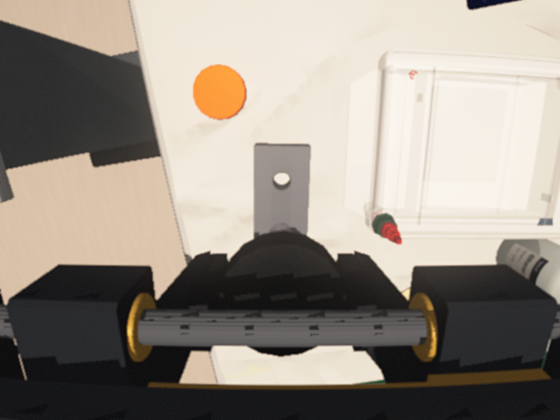

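View pics/lifts.png

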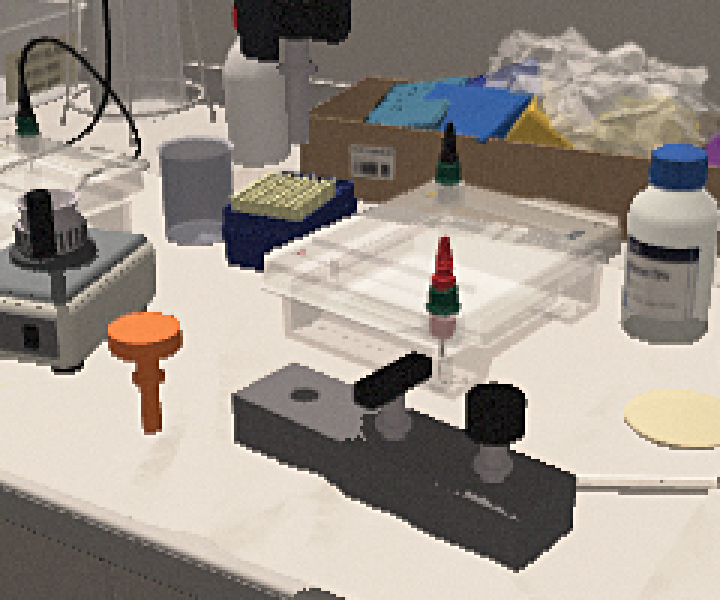

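```bash
python3 - <<'E'
from m import *
c=np.load("p2a.npz");T=c["T_tool_cam"]
im=cv2.imread("pics/lift.png")
for dz in(-.003,0,.003): print(dz,proj(c,[-.027,0,-.025+dz],T),proj(c,[-.011,0,-.025+dz],T),proj(c,[-.027,0,.025+dz],T))
print(im[222:246,282].max(1))
cv2.imwrite("pics/lz.png",cv2.resize(im[210:370,190:380],None,fx=4,fy=3.5,interpolation=2)*1)
E
```

```text
-0.003 [278.28994898 231.76669085] [278.69251091 219.21498349] [278.62962211 349.30320682]
0 [278.31039784 239.62134564] [278.70801818 226.29562444] [278.64958205 355.48037277]
0.003 [278.33088114 247.3716554 ] [278.7235659  233.29500427] [278.66946165 361.56341289]
[136 127 124 131 131 131 126 109  85  66  51  49  50  48  47  48  48  46
  46  46  46  45  49  51]
```

View pics/lz.png

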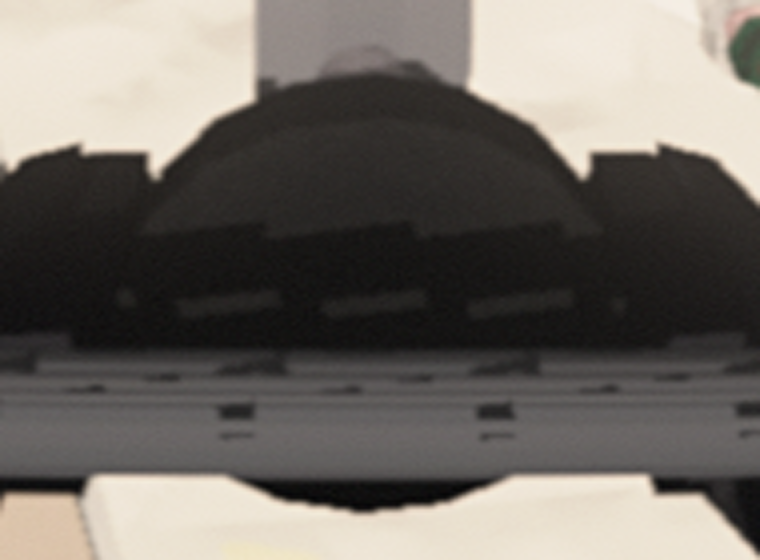

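The head is held and vertical, with width 48.5 mm, disc edges at rows 244 and 356 in lift.png, and an empty hole at (282,178). The yaw comparison gives a consistent camera bias of about 0.9 mm, which mostly cancels between disc and collet. My TCP target over the collet is therefore (0.5676,0.0855).

```bash
python3 - <<'E'
from m import *
from cell import manip,cams
np.set_printoptions(suppress=True,precision=3)
th=np.radians(-8.5);x,y=.5676,.0855
manip.move_pose([x,y,.275],down(th))
manip.move_linear([x,y,.20],rate=.12);manip.dwell(.2)
s=manip.state();f0=s["contact_force"];print(s["clock"],f0,s["tool_pos"])
for z in(.18,.17,.16,.15,.145,.141,.138,.1365):
    manip.move_linear([x,y,z],rate=.06);s=manip.state();f=s["contact_force"]-f0
    print(z,s["tool_pos"],f,s["gripper_width"])
    if np.linalg.norm(f)>15: print("stop");break
print(s["clock"])
c=cams.capture("scene");cv2.imwrite("pics/ins.png",c["image"][120:280,100:320].repeat(3,0).repeat(3,1))
E
```

```text
16.0667 [-0.236 -0.275 -0.291] [0.568 0.086 0.201]
0.18 [0.567 0.085 0.179] [ 0.732  0.281 -0.072] 0.049393837818575155
0.17 [0.567 0.085 0.169] [ 0.16   0.797 -0.409] 0.04909300992841009
0.16 [0.567 0.085 0.159] [ 0.379  0.552 -0.408] 0.04875760741210565
0.15 [0.567 0.085 0.149] [0.845 0.344 0.546] 0.048890585782039024
0.145 [0.567 0.085 0.145] [ 0.246  0.077 -0.57 ] 0.0488798885435374
0.141 [0.567 0.085 0.141] [ 0.945  0.554 -0.951] 0.04883975531872409
0.138 [0.567 0.085 0.138] [ 0.21   0.195 -0.178] 0.04838448020806894
0.1365 [0.568 0.085 0.136] [ 0.501 -0.349 -0.449] 0.04843332747754921
18.5
```

View pics/ins.png

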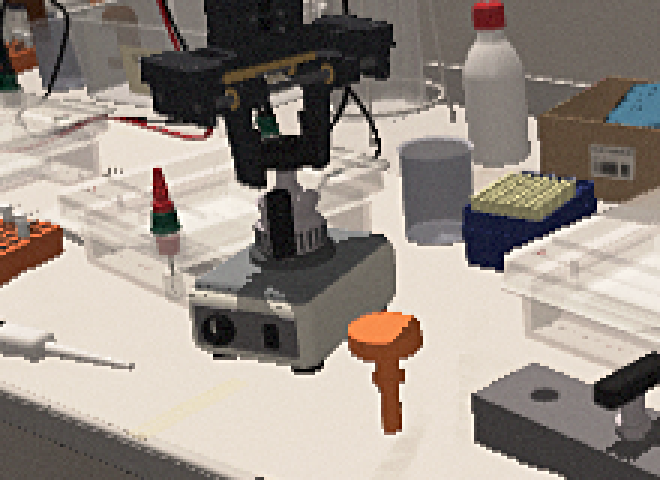

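It went in freely with no contact force. I'll touch the floor gently, then release and retreat.

```bash
python3 - <<'E'
from m import *
from cell import manip,cams
np.set_printoptions(suppress=True,precision=4)
x,y=.5676,.0855;f0=manip.state()["contact_force"]
for z in(.1355,.1345,.1335):
    manip.move_linear([x,y,z],rate=.03);manip.dwell(.1);s=manip.state();f=s["contact_force"]-f0;print(z,s["tool_pos"],f)
    if f[2]>4: break
manip.set_gripper(.075)
manip.move_linear([x,y,.25],rate=.15)
manip.move_linear([.53,y,.33],rate=.2);manip.dwell(.1)
s=manip.state();c=cams.capture("wrist");T=wristT(c,s);np.savez("rel.npz",T=T,**c);cv2.imwrite("pics/rel.png",c["image"]);print(s["clock"],s["gripper_width"])
u,v=proj(c,[x,y,.163],T);print(u,v,depthpt(c,u,v,T))
m=np.zeros((420,560),np.uint8);k=m.copy()
for j in range(100,300):
    for i in range(180,400):
        if c["z_map"][j,i]>0:
            P=depthpt(c,i,j,T);r=np.hypot(P[0]-x,P[1]-y)
            if .153<P[2]<.175 and r<.045:m[j,i]=255
            if .14<P[2]<.17 and .06<r<.12:k[j,i]=255
for n,mm,z in(("disc",m,.163),("knob",k,.155)):
    cc=big(mm,(0,0,560,420));P=np.array([onz(c,*p[0],z,T) for p in cv2.convexHull(cc)]);C,r=circ(P);zz=[depthpt(c,i,j,T)[2] for j,i in zip(*np.nonzero(mm))];print(n,C,r,np.median(zz),cv2.minEnclosingCircle(cc))
E
```

```text
0.1355 [0.5679 0.0855 0.1359] [-0.8867 -0.7852  3.7731]
0.1345 [0.5681 0.0857 0.1359] [-2.7224  0.1589  9.2353]
21.4167 0.07470685815352418
322.9155225928173 187.80966912033048 [0.5676 0.0855 0.1632]
disc [0.5673 0.0862] 0.025037118082644305 0.16377731075725696 ((322.5423583984375, 186.57627868652344), 27.689661026000977)
knob [0.5023 0.0307] 0.010352119978944705 0.1550989992924555 ((262.1567077636719, 250.52984619140625), 10.690067291259766)
```

View pics/rel.png

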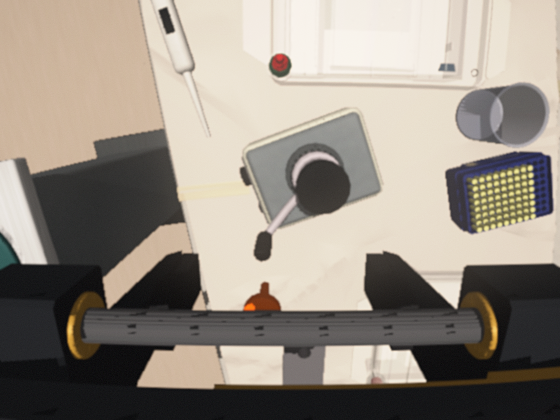

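rel.png shows the disc at (322,187), on the axis within 1 mm, with its top at z=0.1637 against 0.163 expected. So it is fully home. The knob is at (262,250) and hasn't moved. Next I'll pinch the knob and lead it clockwise.

```bash
python3 - <<'E'
from m import *
from cell import manip,cams
np.set_printoptions(suppress=True,precision=3)
C=np.array([.5676,.0850]);r=.0875;z=.121
def pos(a,zz=z): return [C[0]+r*np.cos(a),C[1]+r*np.sin(a),zz]
D=np.radians
a0=D(220.2)
manip.set_gripper(.055)
manip.move_pose(pos(a0,.22),down(D(-47)))
manip.move_linear(pos(a0),rate=.12);manip.dwell(.1)
s=manip.state();f0=s["contact_force"];print(s["clock"],f0,s["tool_pos"])
manip.set_gripper(.012,force=15);s=manip.state();print("grip",s["gripper_width"],s["contact_force"]-f0)
for a in (212,204,196,188,180,172,164,158,155,153,151.5,150,149,148,147):
    t=-47-(220.2-a)*0.85
    manip.move_linear(pos(D(a)),rate=.05,rot=down(D(t)))
    s=manip.state();f=s["contact_force"]-f0
    tang=np.array([np.sin(D(a)),-np.cos(D(a))]);ft=f[:2]@tang;d=s["tool_pos"][:2]-C
    print(a,"act",np.degrees(np.arctan2(d[1],d[0]))%360,np.linalg.norm(d),"f",f,"tang",ft,s["gripper_width"],s["clock"])
    if np.linalg.norm(f)>25 or (a<156 and -ft>13): print("stop");break
E
```

```text
23.625 [ 0.297  0.521 -0.995] [0.502 0.029 0.122]
grip 0.017565480741641715 [ 0.068 -1.588  1.691]
212 act 211.99037145545847 0.08764947070849002 f [-0.455 -2.75   1.533] tang -2.0909181864905655 0.017024252393411436 24.675
204 act 204.11233671888067 0.0878161353768349 f [-1.252 -3.046  2.249] tang -2.2737443023484136 0.017629487462303375 25.0667
196 act 195.9768089162707 0.08795719319764157 f [-3.674 -3.925  4.074] tang -2.760555163255392 0.01723063107526879 25.4583
188 act 187.8950705657912 0.08782908725266751 f [-3.503 -2.67   3.811] tang -2.1563877770906212 0.017331814794026536 25.85
180 act 179.87068082834224 0.08775162744054758 f [-2.961 -2.111  3.732] tang -2.110558381435137 0.017224806629102092 26.2417
172 act 171.89647855577297 0.08764311295371173 f [-4.398 -1.397  3.913] tang -1.9957519111164503 0.01723954171907657 26.6333
164 act 164.02381411107189 0.08756008780474006 f [-4.079 -1.215  4.244] tang -2.2917705918085898 0.017065485224027996 27.025
158 act 158.1630484474884 0.08757768798676199 f [-3.993 -2.678  3.475] tang -3.979137140040085 0.017353115684588583 27.3583
155 act 155.35071639257026 0.08759247441341318 f [-4.911 -4.359  4.342] tang -6.026065757409603 0.01753911459075618 27.6083
153 act 153.5844046668479 0.08763388655744293 f [-5.363 -4.93   5.738] tang -6.827305223412317 0.01736025757501317 27.8583
151.5 act 152.27046003060312 0.0876698262801719 f [-6.749 -5.803  6.491] tang -8.320159322843914 0.017445461106769828 28.1083
150 act 151.3721830241173 0.08771030552529252 f [-6.799 -8.664  7.628] tang -10.902711587082884 0.017160614609102513 28.3583
149 act 151.35492494386776 0.0877037009871361 f [ -9.922 -12.547   9.711] tang -15.865208024151478 0.01775744979890306 28.6083
stop
```

The lever reached its stop at 151.4°, against 150.9° predicted, with the force rising to 16 N. I'll release, retreat and verify.

```bash
python3 - <<'E'
from m import *
from cell import manip,cams
np.set_printoptions(suppress=True,precision=4)
manip.set_gripper(.05)
p=manip.state()["tool_pos"]
manip.move_linear([p[0],p[1],.22],rate=.12)
manip.move_pose([.53,.0855,.33],down(np.radians(-8.5)));manip.dwell(.2)
s=manip.state();c=cams.capture("wrist");T=wristT(c,s);cv2.imwrite("pics/fin.png",c["image"]);print(s["clock"],s["gripper_width"],s["contact_force"])
x,y=.5673,.0862
m=np.zeros((420,560),np.uint8);k=m.copy();D=[]
for j in range(60,300):
    for i in range(180,400):
        if c["z_map"][j,i]>0:
            P=depthpt(c,i,j,T);r=np.hypot(P[0]-x,P[1]-y)
            if .153<P[2]<.175 and r<.045:
                m[j,i]=255
                if r<.022: D.append(P)
            if .14<P[2]<.17 and .06<r<.12:k[j,i]=255
CC={}
for n,mm,z in(("disc",m,.163),("knob",k,.155)):
    cc=big(mm,(0,0,560,420));P=np.array([onz(c,*p[0],z,T) for p in cv2.convexHull(cc)]);CC[n],r=circ(P);print(n,CC[n],r,cv2.minEnclosingCircle(cc))
D=np.array(D);co=np.linalg.lstsq(np.c_[D[:,:2]-[x,y],np.ones(len(D))],D[:,2],rcond=None)[0];print("plane slope, z",co)
d=CC["knob"]-CC["disc"];print("knob angle",np.degrees(np.arctan2(d[1],d[0]))%360,np.linalg.norm(d))
c=cams.capture("scene");cv2.imwrite("pics/fins.png",c["image"][150:320,140:400].repeat(3,0).repeat(3,1))
E
```

```text
32.025 0.050015269198236983 [-0.3578 -0.569  -0.1118]
disc [0.5673 0.0865] 0.024989488971232546 ((321.0984191894531, 186.29527282714844), 27.49989891052246)
knob [0.4884 0.1206] 0.009277176510822266 ((230.39830017089844, 161.11016845703125), 10.457502365112305)
plane slope, z [ 0.002  -0.001   0.1638]
knob angle 156.62648403833134 0.08588337469085364
```

View pics/fin.png

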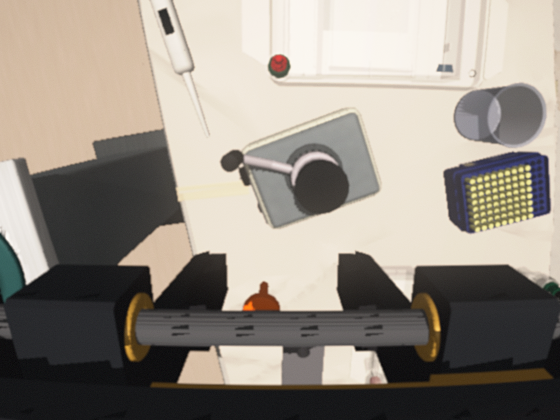

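View pics/fins.png

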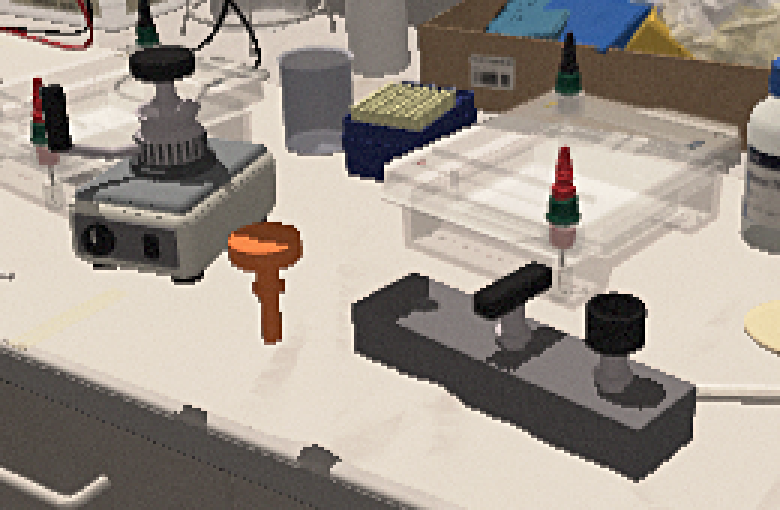

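The disc is still home and level, but the knob now reads 156.6° against 151.4° when gripped. It may have sprung back a little, or the oblique view may bias it. One look from straight above will settle it.

```bash
python3 - <<'E'
from m import *
from cell import manip,cams
np.set_printoptions(suppress=True,precision=4)
th=np.radians(-8.5)
manip.move_linear(np.array([.489,.123,.32])+.03*zt(th),rate=.25);manip.dwell(.1)
s=manip.state();c=cams.capture("wrist");T=wristT(c,s);cv2.imwrite("pics/kn.png",c["image"]);print(s["clock"],T[:3,3])
k=np.zeros((420,560),np.uint8)
for j in range(60,300):
    for i in range(150,420):
        if c["z_map"][j,i]>0:
            P=depthpt(c,i,j,T)
            if .150<P[2]<.16 and np.hypot(P[0]-.489,P[1]-.123)<.03:k[j,i]=255
cc=big(k,(0,0,560,420));P=np.array([onz(c,*p[0],.155,T) for p in cv2.convexHull(cc)]);K,r=circ(P);print(K,r,cv2.minEnclosingCircle(cc))
for C in([.5673,.0865],[.5674,.0857]):
    d=K-C;print(np.degrees(np.arctan2(d[1],d[0]))%360,np.linalg.norm(d))
E
```

```text
32.5667 [0.4964 0.1605 0.4675]
[0.4864 0.1205] 0.008770164420238674 ((277.0, 164.3235321044922), 10.130949974060059)
157.20431043661915 0.0877248947373321
156.75001527778699 0.0881298112197839
```

View pics/kn.png

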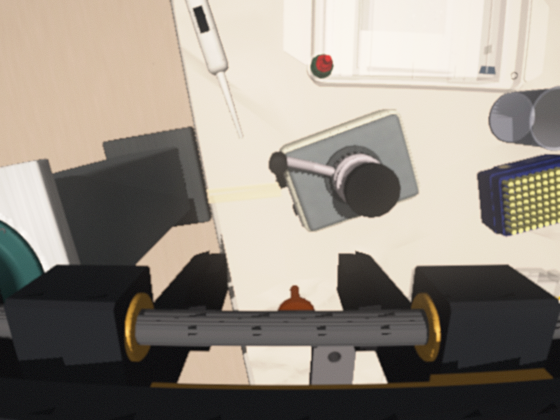

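The knob reads about 157°, which is about 1.3 rad. It sprang or slipped back roughly 5° on release. That is past 1.2, but I want margin, so I'll push it again with one finger of the half-open gripper and back away before lifting.

```bash
python3 - <<'E'
from m import *
from cell import manip,cams
np.set_printoptions(suppress=True,precision=3)
C=np.array([.5676,.0850]);r=.0875;D=np.radians
def pos(a,zz=.121): return [C[0]+r*np.cos(D(a)),C[1]+r*np.sin(D(a)),zz]
R_=down(D(-112))
manip.move_pose(pos(155,.20),R_)
manip.move_linear(pos(155),rate=.12);manip.dwell(.1)
s=manip.state();f0=s["contact_force"];print(s["clock"],f0,s["gripper_width"])
for a in(149,146,144,142,140.5,139,138,137,136,135):
    manip.move_linear(pos(a),rate=.05);s=manip.state();f=s["contact_force"]-f0
    ft=f[:2]@np.array([np.sin(D(a)),-np.cos(D(a))]);d=s["tool_pos"][:2]-C
    print(a,np.degrees(np.arctan2(d[1],d[0]))%360,f,"tang",ft,s["clock"])
    if np.linalg.norm(f)>20 or -ft>14: print("stop");break
manip.move_linear(pos(151),rate=.08)
manip.move_linear(pos(151,.22),rate=.15)
th=D(-8.5)
manip.move_pose(np.array([.489,.123,.32])+.03*zt(th),down(th));manip.dwell(.1)
s=manip.state();c=cams.capture("wrist");T=wristT(c,s);cv2.imwrite("pics/kn2.png",c["image"]);print(s["clock"])
k=np.zeros((420,560),np.uint8);Dd=[]
for j in range(60,300):
    for i in range(150,420):
        if c["z_map"][j,i]>0:
            P=depthpt(c,i,j,T)
            if .150<P[2]<.16 and np.hypot(P[0]-.489,P[1]-.123)<.03:k[j,i]=255
            if P[2]>.15 and np.hypot(P[0]-.5673,P[1]-.0862)<.022: Dd.append(P)
cc=big(k,(0,0,560,420));P=np.array([onz(c,*p[0],.155,T) for p in cv2.convexHull(cc)]);K,r=circ(P)
d=K-np.array([.5674,.0860]);print("knob",K,r,np.degrees(np.arctan2(d[1],d[0]))%360)
D2=np.array(Dd);print("disc plane",np.linalg.lstsq(np.c_[D2[:,:2]-[.5673,.0862],np.ones(len(D2))],D2[:,2],rcond=None)[0])
E
```

```text
35.1583 [ 0.22  -0.585  0.828] 0.04984227913843372
149 148.59562703631025 [-0.679  0.174 -1.47 ] tang -0.20066694667543944 35.4917
146 146.04012735763584 [-1.066 -0.244 -0.924] tang -0.7989486581597803 35.7417
144 144.71584707369894 [-4.238 -2.045  1.772] tang -4.145111866496846 35.9917
142 142.9963971231543 [-4.921 -3.141  2.01 ] tang -5.504647446022173 36.2417
140.5 141.73646371901896 [-5.681 -3.742  1.196] tang -6.501279612620699 36.4917
139 140.87473854585716 [-7.452 -4.982  3.564] tang -8.649037457147731 36.7417
138 140.82731961910187 [-9.783 -8.968  4.86 ] tang -13.210910324207948 36.9917
137 140.79345982721065 [-12.481 -13.342   7.877] tang -18.269651037991963 37.2417
stop
40.2083
knob [0.486 0.12 ] 0.008740849321066295 157.5553805657353
disc plane [0.002 0.001 0.164]
```

View pics/kn2.png

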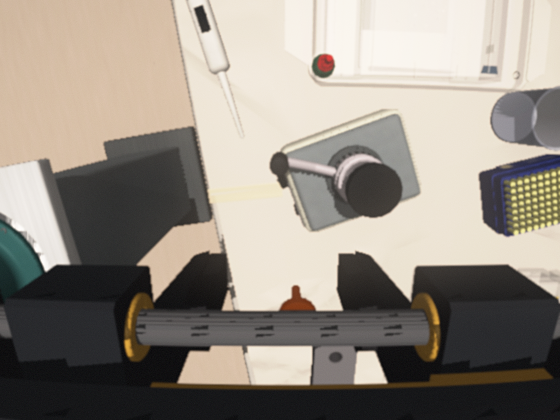

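Contact resumed with the knob at about 156° and again ended at 151.3°, the stop. It then settled back to the same 156–157°, so this is repeatable jaw springback to about 1.3 rad, clearly past 1.2. The disc is unmoved and level, and the gripper is clear of everything, so I'm handing in.

```bash
python3 -c "
from cell import manip,order
print(manip.state()['clock'],manip.state()['contact_force']);order.close_job()"
```

```text
40.2583 [-0.34591299  0.35668417  0.45071035]
the job is handed in; nothing more can be done
```

The plate head is in the mixer's collet with the nut turned to its stop, and I handed the job in at 40.3 s of the 51 s allowed. The hand-in reports no verdict, so the result rests on my own checks.

- **Seating:** the shank went in without contact until it met the bore floor. After gripping, the disc top was at z = 0.164 m (0.163 m expected), level within 0.2°. Its centre was about 1 mm from the collet axis.
- **Lever:** I drove it twice to a hard stop at 151.3–151.4° (150.9° predicted), at 16–18 N along the lever's arc.
- **Disagreement:** after each release the knob settled back about 5–6°, to 156–157.5° in the images. That puts the nut at about 1.3 rad, short of its 1.4 stop but past the required 1.2. My estimate could be off by about 0.05 rad.
- **Camera mismatch:** the top camera placed the disc about 8 mm away from the wrist camera. I used the wrist views, which agreed within about 1 mm at three tool yaws, and both the grasp and the fit bore that out.
- **Other heads:** the cup head, the bar head and the orange look-alike stood untouched in the scene picture taken after the first turn of the lever.

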